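# Set out the Advent candles on their starred coasters

### The arm

A 6-joint arm with a two-finger parallel gripper is mounted at the origin on the work surface. World frame = base frame: x ahead of the robot, y to its left, z up, the work surface at z = 0. Lengths are in mm, angles in rad, forces in N, time in s.
With the tool pointing down it reaches from about 350 to 875 mm from the base axis. Payload 4.2 kg.
Tool frame: the origin (TCP) lies midway between the tips of the shut fingers; the grasp point (between the pads) lies 19 mm behind it (arm.hold_point_z is the distance from the TCP to the grasp point, in mm); z points along the fingers, y is the line along which they close (so a half turn about z gives the same grasp; the last joint's range is limited). The gripper opens to 85 mm and grips with 20 to 120 N. Pads are 22 mm wide; open, the fingers measure 114 mm over their backs; the gripper's body (76 mm by 85 mm) begins 54 mm behind the grasp point. The pads swing forward as they close: fully open they stand 13 mm farther back than shut.
Start: joints at [1.52, 0.385, 0.008, 0, -1.194, -0.259], TCP at [190.51, 595.235, 231.312] pointing down, gripper open.
Joint ranges: [-3.14, 3.14], [-1.21, 2.06], [-1.07, 1.41], [-3.16, 2.05], [-2.99, -0.16], [-3.1, 3.1]. Speed limits (rad/s): [2.79, 2.79, 3.14, 3.14, 3.14, 3.14].

### API

Orientations are given as a unit quaternion [x, y, z, w].
In Python, from bench import arm, vision gives the robot as it stands. The module is installed in compiled form; this text tells all that it offers.
- The arm moves only by the tool servo_tool, never from a script. Its argument "plan" is a list of rows, each a list of 7 numbers: the shift along the world's x, y, z each as a share of 300 mm, from -1 to 1, then the turn, a rotation vector about the world's x, y, z each as a share of 2 rad, from -1 to 1, then the opening, from 0 (shut) to 1 (fully open). A call has 1 to 20 rows; each row shifts and turns the commanded pose from where the row before left it; what a row does not reach is not made up. A row lasts 1/8 s, in which the tool goes at most 62.5 mm and 10.7 degrees, less where a joint would pass 70% of its speed; a pose out of reach is approached as far as the arm can. A call with a number of a shift or a turn outside -1 to 1 is refused whole. A call with a gripper value outside its range is refused whole. The fingers move at their own pace and stop on an object; the grip force is fixed at half the most. Time passes only in rows, so rows that do not move let the fingers close. It gives the time, the measured TCP pose, the force, the opening and the grip force at its end, in the units of the state.
- arm.read_state(): the state, without advancing time (a new reading comes with each control period).
- vision.get_image(name): name is "scene" or "top" or "wrist"; returns a dict with "image" (400x640x3 uint8, red, green, blue), "z_map" (400x640 float32, mm along the optical axis (not along the pixel's ray), 0 where there is no reading), "K" (3x3 intrinsics, pixels), "D" ([k1, k2, p1, p2, k3] as OpenCV has them; the pictures are not rectified), "world_to_cam" (4x4, takes a point from world to camera coordinates); the wrist camera has in their place "mount" (4x4, takes a point from camera to tool coordinates, whose origin is the TCP and whose axes are the flange's). Camera axes: x right, y down, z forward; pixel columns grow to the right and rows downward; lengths in mm; the calibration is good to about 2 mm. A picture is of the moment at which its call begins: read the wrist's pose just before it.
- arm.job_done(): hands the job in; it is judged then, once.
The state is a dict: "clock": time; "joints": joint angles; "joint_vel": joint speeds; "joint_efforts": joint torques, N m; "position": TCP position; "ee_rot": TCP orientation; "contact_force": force on the tool from outside, world axes, zero at the start; "wrist_torque": the same for the moment, N m; "gripper_width": finger opening in mm; "grasp_force": force on a finger pad.
Only numpy, scipy, OpenCV 4.12 (cv2) and the standard library are available. Lean on these libraries where they do the work, as an engineer would, in place of code of your own. Each camera call takes 0.05 s, during which the arm holds its last target. There are 200 camera calls.

### The job

Set out the four red candles for the Advent table: stand each one upright in the middle of the metal plate on a green coaster, the shortest on the coaster with one star, the next taller on the one with two stars, then three, and the tallest on the one with four stars. Leave the two white candles where they are, and do not drop any candle or knock one over.

Things in the scene. Friction and masses are not known exactly. Their poses are not given: they have to be found in the camera images.
- red_candle_a: the shortest of the four red pillar candles: an upright red cylinder 48 mm in diameter and 50 mm high, with a thin 8 mm black wick (no obstacle) on top; about 82 g; loose. Origin: centre of its underside; z is its axis, up. It can be gripped anywhere round its side.
- red_candle_b: the second shortest of the four red pillar candles: an upright red cylinder 48 mm in diameter and 75 mm high, with a thin 8 mm black wick (no obstacle) on top; about 122 g; loose. Origin: centre of its underside; z is its axis, up. It can be gripped anywhere round its side.
- red_candle_c: the second tallest of the four red pillar candles: an upright red cylinder 48 mm in diameter and 100 mm high, with a thin 8 mm black wick (no obstacle) on top; about 163 g; loose. Origin: centre of its underside; z is its axis, up. It can be gripped anywhere round its side.
- red_candle_d: the tallest of the four red pillar candles: an upright red cylinder 48 mm in diameter and 125 mm high, with a thin 8 mm black wick (no obstacle) on top; about 204 g; loose. Origin: centre of its underside; z is its axis, up. It can be gripped anywhere round its side.
- coaster_1: dark green square coaster, 100 x 100 mm and 8 mm thick, fixed to the table and turned a little, with a round silver metal plate 66 mm in diameter in its middle whose top is 10 mm above the table (2 mm above the green), and one star, in one corner (yellow, 20 mm wide, flat). Origin: centre of its underside, on the table; z up.
- coaster_2: dark green square coaster, 100 x 100 mm and 8 mm thick, fixed to the table and turned a little, with a round silver metal plate 66 mm in diameter in its middle whose top is 10 mm above the table (2 mm above the green), and two stars, in two corners diagonally across from each other (yellow, 20 mm wide, flat). Origin: centre of its underside, on the table; z up.
- coaster_3: dark green square coaster, 100 x 100 mm and 8 mm thick, fixed to the table and turned a little, with a round silver metal plate 66 mm in diameter in its middle whose top is 10 mm above the table (2 mm above the green), and three stars, in three corners (yellow, 20 mm wide, flat). Origin: centre of its underside, on the table; z up.
- coaster_4: dark green square coaster, 100 x 100 mm and 8 mm thick, fixed to the table and turned a little, with a round silver metal plate 66 mm in diameter in its middle whose top is 10 mm above the table (2 mm above the green), and four stars, one in each corner (yellow, 20 mm wide, flat). Origin: centre of its underside, on the table; z up.
- white_candle_a: white pillar candle, 48 mm in diameter and 65 mm high, with a thin wick, standing among the red ones; loose; to be left alone. Origin: centre of its underside; z up.
- white_candle_b: white pillar candle, 48 mm in diameter and 90 mm high, with a thin wick, standing among the red ones; loose; to be left alone. Origin: centre of its underside; z up.
Things that resemble listed ones, but are neither listed nor needed, are in the scene too. What is shaped like the red_candle_c but blue is not meant.

How it is judged (in metres and radians):
At the end, for the whole second after the job is handed in: Each red candle is at rest, upright (0.1 rad), its underside on the plate of its own coaster (shortest on one star to tallest on four; height within 4 mm), its axis within 12 mm of the coaster's middle; both white candles are within 30 mm of their start (horizontal distance between red_candle_a and coaster_1 below 0.012 m and z of red_candle_a in the frame of coaster_1 between 0.006 and 0.014 m and angle between each of red_candle_a, red_candle_b, red_candle_c, red_candle_d's own z axis and vertical below 0.1 rad and linear speed of each of red_candle_a, red_candle_b, red_candle_c, red_candle_d below 0.02 m/s and horizontal distance between red_candle_b and coaster_2 below 0.012 m and z of red_candle_b in the frame of coaster_2 between 0.006 and 0.014 m and horizontal distance between red_candle_c and coaster_3 below 0.012 m and z of red_candle_c in the frame of coaster_3 between 0.006 and 0.014 m and horizontal distance between red_candle_d and coaster_4 below 0.012 m and z of red_candle_d in the frame of coaster_4 between 0.006 and 0.014 m and distance of each of white_candle_a, white_candle_b from where it was at the start of the episode below 0.03 m); the robot touches nothing.
It fails at once if a white candle is shifted more than 30 mm (distance of any of white_candle_a, white_candle_b from where it was at the start of the episode above 0.03 m).
It fails at once if a candle, red or white, is knocked over (leans more than 50 degrees) (angle between any of red_candle_a, red_candle_b, red_candle_c, red_candle_d, white_candle_a, white_candle_b's own z axis and vertical above 0.873 rad).
It fails at once if a red candle is dropped or thrown (faster than 0.6 m/s, a fall of about 2 cm, while the fingers do not touch it) ((linear speed of red_candle_a above 0.6 m/s and contact force between the fingers and red_candle_a below 0.05 N) or (linear speed of red_candle_b above 0.6 m/s and contact force between the fingers and red_candle_b below 0.05 N) or (linear speed of red_candle_c above 0.6 m/s and contact force between the fingers and red_candle_c below 0.05 N) or (linear speed of red_candle_d above 0.6 m/s and contact force between the fingers and red_candle_d below 0.05 N)).
It also fails if it takes over 106 s, if anything falls off the work surface, if the arm or the gripper's body presses on something with over 40 N, if the wrist force passes 120 N, or if a joint passes its speed limit or range.

## Working session

There is one attempt and no reset: what is moved stays moved. The work goes in short steps, Python scripts to look and compute and a tool call to move; the robot and the scene stay as the last step left them, time stands still between calls to the robot, and variables do not carry over. Pictures are saved under pics/ and viewed, at most 14 in all, crops included, and the job is handed in when it is done.

Besides the shell and the picture viewer there is one more tool, called after "Call:" as name([rows], argument=value, ...), one row to a line, values as JSON. servo_tool: Moves the arm, as the interface text tells. Its arguments: {"type":"object","properties":{"plan":{"type":"array"}},"required":["plan"]}

```bash
mkdir -p pics; cat > h.py <<'E'
import numpy as np, cv2
from bench import arm, vision
def grab(n,save=None):
    d=vision.get_image(n)
    if save: cv2.imwrite('pics/'+save,d['image'][:,:,::-1])
    return d
def pw(d,u,v,z=None):
    """pixel -> world, by z_map, or by plane height z"""
    x,y=cv2.undistortPoints(np.array([[[u,v]]],float),d['K'],np.array(d['D'],float))[0,0]
    T=np.linalg.inv(d['world_to_cam']); r=T[:3,:3]@[x,y,1]; o=T[:3,3]
    s=d['z_map'][int(round(v)),int(round(u))] if z is None else (z-o[2])/r[2]
    return o+s*r
E
python3 - <<'E'
from h import *
import pickle
print(arm.read_state())
ds={n:grab(n,n+'0.png') for n in('top','scene')}
pickle.dump(ds,open('d0.pkl','wb'))
for n in ds: T=np.linalg.inv(ds[n]['world_to_cam']);print(n,T[:3,3].round(),T[:3,2].round(2))
E
```

```text
{'clock': 0.0, 'joints': array([ 1.51961044e+00,  3.85531974e-01,  6.63163510e-03, -5.45281351e-04,
       -1.19400590e+00, -2.58623477e-01]), 'joint_vel': array([ 0.00018725,  0.00071391,  0.00058864, -0.00072265,  0.00173892,
        0.00088555]), 'joint_efforts': array([ 8.22813399e-04, -3.92288840e+01,  1.88407338e+01,  4.18618083e+00,
       -4.55533256e-03,  7.04257474e-06]), 'position': array([190.3250157 , 594.69523489, 230.23183539]), 'ee_rot': array([ 9.88010137e-01, -1.54385209e-01, -1.42824535e-04,  1.07552301e-03]), 'contact_force': array([ 0.06641993,  0.31771322, -0.58344411]), 'wrist_torque': array([ 0.02669075,  0.00561182, -0.01886491]), 'grasp_force': 0.0, 'gripper_width': 85.6460109742608}
top [402. -12. 784.] [ 0.2   0.04 -0.98]
scene [968. 542. 692.] [-0.46 -0.56 -0.69]
```

View pics/top0.png

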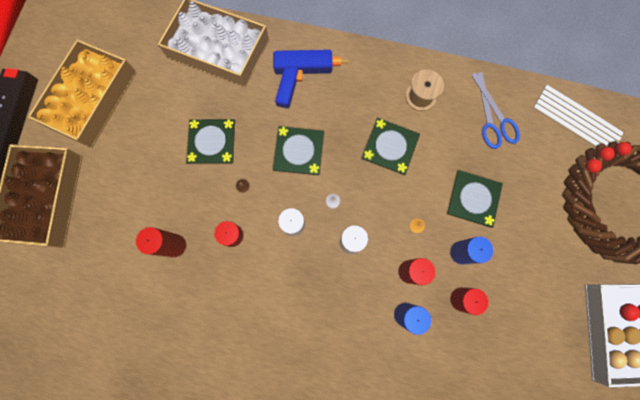

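View pics/scene0.png

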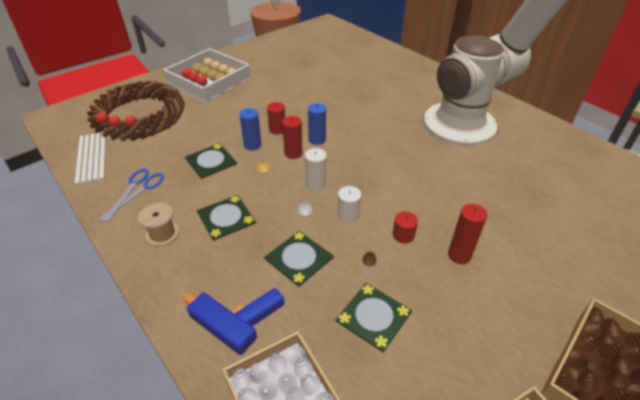

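The top view shows these candidates:
- **Red candles:** tall at (150,240), short at (227,233), and two more at (421,271) and (475,301).
- **Blue decoys:** (480,250) and (417,320).
- **White candles:** (291,221) and (355,238).
- **Coasters:** 4 stars at (210,141), 2 stars at (299,150), 3 stars at (391,146), 1 star at (475,197).

Next I'll measure the heights in both views.

```bash
cat > meas.py <<'E'
from h import *
def cloud(d):
    v,u=np.mgrid[:400,:640]; p=np.stack([u.ravel(),v.ravel()],1).astype(float)
    x=cv2.undistortPoints(p[:,None],d['K'],np.array(d['D'],float))[:,0]
    z=d['z_map'].reshape(-1,1); P=np.hstack([x*z,z]); T=np.linalg.inv(d['world_to_cam'])
    return (P@T[:3,:3].T+T[:3,3]).reshape(400,640,3)
def blobs(d,mask,amin):
    n,l,s,c=cv2.connectedComponentsWithStats(mask.astype(np.uint8)); C=cloud(d)
    return [(c[i],C[(l==i)&(d['z_map']>0)]) for i in range(1,n) if s[i,4]>amin]
def masks(d):
    h=cv2.cvtColor(d['image'],cv2.COLOR_RGB2HSV).astype(int); H,S,V=h[...,0],h[...,1],h[...,2]
    return dict(red=((H<6)|(H>174))&(S>150)&(V>70),blue=(H>105)&(H<130)&(S>150)&(V>60),pale=(S<60)&(V>130))
def tops(P):
    z=np.percentile(P[:,2],95); Q=P[P[:,2]>z-5][:,:2].astype(np.float32)
    (x,y),r=cv2.minEnclosingCircle(Q); m=Q.mean(0)
    return np.round([x,y,2*r,z,m[0],m[1],len(Q)],1)
E
python3 - <<'E'
from meas import *
import pickle
ds=pickle.load(open('d0.pkl','rb'))
for n,d in ds.items():
    for k,m in masks(d).items():
        for c,P in blobs(d,m,60):
            t=tops(P)
            if 20<t[2]<90 and 200<np.hypot(t[0],t[1])<900 : print(n,k,c.round(),'cx cy dia z mean n',t)
d=ds['top'];im=d['image'][:,:,::-1]
a=cv2.resize(im[105:235,175:515],None,fx=2.3,fy=2.3,interpolation=cv2.INTER_CUBIC)
b=cv2.resize(im[205:335,175:515],None,fx=2.3,fy=2.3,interpolation=cv2.INTER_CUBIC)
cv2.imwrite('pics/crop1.png',np.vstack([a,b])[:600,:800])
E
```

```text
top red [593. 165.] cx cy dia z mean n [ 726.1 -505.7   23.5   73.4  725.4 -505.2   78. ]
top red [228. 234.] cx cy dia z mean n [435.7 181.2  48.3  52.6 435.3 181.  464. ]
top red [157. 242.] cx cy dia z mean n [388.2 290.8  48.2 126.9 388.8 290.1 567. ]
top red [418. 271.] cx cy dia z mean n [ 442.8 -186.2   47.5  102.3  442.6 -185.6  565. ]
top red [470. 301.] cx cy dia z mean n [ 411.2 -297.6   48.3   77.6  411.2 -297.3  531. ]
top red [630. 312.] cx cy dia z mean n [ 454.4 -632.1   26.    42.9  454.2 -632.   108. ]
top blue [510. 131.] cx cy dia z mean n [ 786.  -348.9   55.6   12.3  785.5 -348.4  147. ]
top blue [492. 136.] cx cy dia z mean n [ 765.  -309.9   55.9   12.5  763.7 -309.9  149. ]
top blue [479. 249.] cx cy dia z mean n [ 502.7 -281.9   46.3  102.4  502.9 -281.4  504. ]
top blue [417. 320.] cx cy dia z mean n [ 359.4 -192.    46.5  102.7  359.3 -192.   559. ]
top pale [210. 140.] cx cy dia z mean n [620.7 280.3  68.1  12.  619.9 280.  702. ]
top pale [391. 145.] cx cy dia z mean n [694.8 -99.3  68.   12.  693.9 -99.3 712. ]
top pale [298. 149.] cx cy dia z mean n [6
[... 756 characters left out ...]
ue [248. 114.] cx cy dia z mean n [ 506.9 -278.1   44.6  101.8  506.4 -276.2  120. ]
scene pale [315. 168.] cx cy dia z mean n [476.  -57.   52.2  90.3 476.6 -54.1 247. ]
scene pale [210. 158.] cx cy dia z mean n [ 618.7 -293.7   71.7   11.8  621.  -293.1  346. ]
scene pale [145. 172.] cx cy dia z mean n [ 788.7 -349.6   56.3    9.8  781.5 -358.1   10. ]
scene pale [349. 203.] cx cy dia z mean n [483.3  67.4  50.3  65.5 485.7  68.2 297. ]
scene pale [225. 215.] cx cy dia z mean n [693.4 -98.1  69.1  12.7 695.4 -97.  522. ]
scene pale [298. 256.] cx cy dia z mean n [641.8  91.1  68.2  12.7 642.   92.7 691. ]
scene pale [374. 314.] cx cy dia z mean n [620.2 280.3  68.4  11.9 621.2 281.5 964. ]
```

View pics/crop1.png

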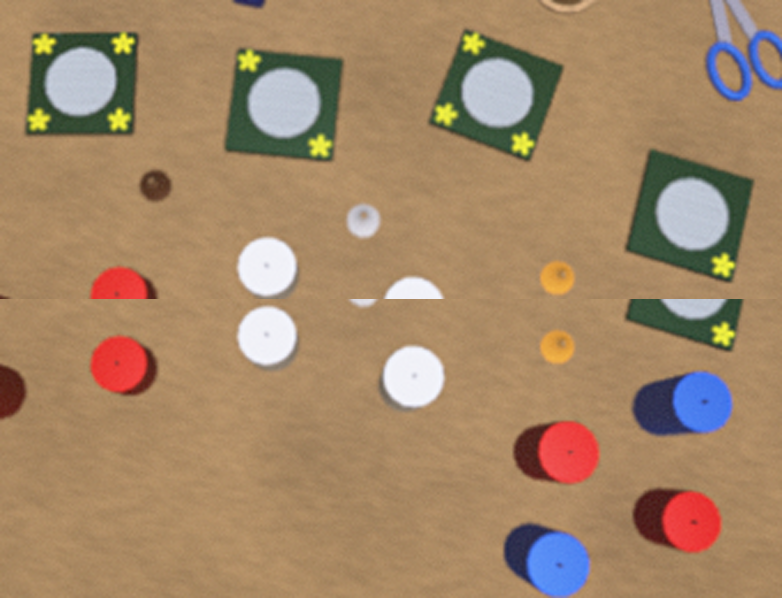

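The crop confirms the star counts. Heights from both views are 126/52/102/77 mm for the candles and 12 mm for the plates, so the camera reads about 2 mm high compared with the text. The matching is:

| Candle | Position (mm) | Coaster | Coaster position (mm) |
|---|---|---|---|
| D | (389,291) | 4 | (620.5,280) |
| A | (436,182) | 1 | (620,-294) |
| C | (443,-185.5) | 3 | (694.5,-99) |
| B | (411,-297.5) | 2 | (641.5,91) |

I'll move above D first.

Call:
servo_tool([
  [0.083,-0.1265,0,0,0,0,1],
  [0.083,-0.1265,0,0,0,0,1],
  [0.083,-0.1265,0,0,0,0,1],
  [0.083,-0.1265,0,0,0,0,1],
  [0.083,-0.1265,0,0,0,0,1],
  [0.083,-0.1265,0,0,0,0,1],
  [0.083,-0.1265,0,0,0,0,1],
  [0.083,-0.1265,0,0,0,0,1],
  [0,0,0,0,0,0,1],
  [0,0,0,0,0,0,1],
])

```text
clock: 1.35
position: [389.7, 291.6, 231.1]
ee_rot: [0.988, -0.155, -0.0, 0.0]
contact_force: [0.4, 0.3, 0.3]
gripper_width: 85.6
grasp_force: 0.0
```

```bash
cat >> meas.py <<'E'
from scipy.spatial.transform import Rotation as R
def wrist(save=None):
    s=arm.read_state(); d=grab('wrist',save); T=np.eye(4); T[:3,:3]=R.from_quat(s['ee_rot']).as_matrix(); T[:3,3]=s['position']
    d['world_to_cam']=np.linalg.inv(T@d['mount']); return d
def show(d):
    for k,m in masks(d).items():
        for c,P in blobs(d,m,60):
            t=tops(P)
            if 20<t[2]<90: print(k,c.round(),t)
def st():
    s=arm.read_state(); print(round(s['clock'],2),s['position'].round(1),'rot',(R.from_quat(s['ee_rot'])*R.from_quat([1,0,0,0])).as_rotvec().round(3),'j',s['joints'].round(2),'F',s['contact_force'].round(1),round(s['gripper_width'],1),round(s['grasp_force'],1))
E
python3 -c "
from meas import *
st(); show(wrist('w1.png'))"
```

```text
1.35 [389.7 291.6 231.1] rot [-0.    0.   -0.31] j [ 0.98  0.15 -0.32 -0.   -1.1   0.28] F [0.4 0.3 0.3] 85.6 0.0
red [396. 114.] [ 436.7  184.4   47.2   50.6  436.8  184.3 1405. ]
red [317. 199.] [ 390.6  292.6   47.1  125.5  391.2  292.1 1866. ]
pale [264.   5.] [601.9 288.8  50.3  10.7 596.9 290.1 430. ]
pale [629.  12.] [467.3 -44.5  37.3  90.5 468.5 -44.5 555. ]
pale [501.  32.] [ 486.    66.7   48.8   65.5  485.6   67.5 1874. ]
```

The wrist view puts D at (390.6,292.6) with its top at 125.5, which agrees. I'll descend to TCP z 75 and close.

Call:
servo_tool([
  [0,0,-0.087,0,0,0,1],
  [0,0,-0.087,0,0,0,1],
  [0,0,-0.087,0,0,0,1],
  [0,0,-0.087,0,0,0,1],
  [0,0,-0.087,0,0,0,1],
  [0,0,-0.087,0,0,0,1],
  [0,0,0,0,0,0,1],
  [0,0,0,0,0,0,0],
  [0,0,0,0,0,0,0],
  [0,0,0,0,0,0,0],
  [0,0,0,0,0,0,0],
  [0,0,0,0,0,0,0],
  [0,0,0,0,0,0,0],
])

```text
clock: 3.02
position: [390.3, 292.3, 76.1]
ee_rot: [0.988, -0.154, 0.001, -0.001]
contact_force: [-1.8, -0.5, 6.3]
gripper_width: 46.7
grasp_force: 61.5
```

Call:
servo_tool([
  [0,0,0.05,0,0,0,0],
  [0,0,0.1,0,0,0,0],
  [0.05,0,0.05,0,0,0,0],
  [0.12,-0.006,0,0,0,0,0],
  [0.12,-0.006,0,0,0,0,0],
  [0.12,-0.006,0,0,0,0,0],
  [0.12,-0.006,0,0,0,0,0],
  [0.12,-0.007,0,0,0,0,0],
  [0.08,-0.007,0,0,0,0,0],
  [0.04,0,0,0,0,0,0],
  [0,0,-0.07,0,0,0,0],
  [0,0,-0.06,0,0,0,0],
  [0,0,-0.02,0,0,0,0],
  [0,0,0,0,0,0,0],
  [0,0,0,0,0,0,0],
])

```text
clock: 4.9
position: [621.1, 280.7, 90.7]
ee_rot: [0.988, -0.154, 0.001, -0.001]
contact_force: [0.3, 1.0, -1.5]
gripper_width: 47.1
grasp_force: 62.1
```

```bash
python3 -c "
from meas import *
st(); show(wrist()); print('top'); show(grab('top'))" | grep -v blue
```

```text
4.9 [621.1 280.7  90.7] rot [ 0.001 -0.001 -0.309] j [ 0.66  0.59 -0.01  0.   -0.96  0.6 ] F [ 0.3  1.  -1.5] 47.1 62.1
red [321. 294.] [ 637.6  273.6   35.3  171.3  631.5  271.6 1629. ]
pale [82. 14.] [797.2 380.6  70.   60.8 799.7 388.1 845. ]
pale [536. 116.] [ 642.3   91.3   69.3   10.4  643.6   92.8 5415. ]
pale [316. 192.] [627.2 278.9  46.   19.4 635.8 277.  135. ]
pale [633. 189.] [550.9   3.8  24.7  11.7 551.8   7.6 174. ]
pale [605. 292.] [ 485.9   66.7   49.8   64.9  489.    73.2 1705. ]
top
red [199. 134.] [602.  280.1  47.3 141.1 603.6 282.2 120. ]
red [615. 151.] [ 768.  -550.2   62.5   73.5  767.5 -548.3  159. ]
red [594. 165.] [ 727.4 -504.4   24.8   73.3  725.6 -504.6   79. ]
red [228. 234.] [435.2 181.3  47.9  52.6 435.2 180.9 462. ]
red [418. 271.] [ 442.8 -186.1   47.2  102.5  442.6 -185.7  567. ]
red [470. 301.] [ 411.3 -297.1   48.2   77.6  411.1 -297.4  533. ]
red [630. 312.] [ 455.3 -632.2   25.7   42.7  454.1 -631.7  111. ]
pale [62. 55.] [616.7 276.4  82.1 435.5 595.2 260.4 277. ]
pale [23. 65.] [555.6 363.2  37.3 431.  554.1 360.7  75. ]
pale [10. 77.] [529.7 358.5  70.8 437.  516.9 353.4 105. ]
pale [204. 116.] [606.2 231.7  27.  201.5 606.2 233.6  72. ]
pale [213. 144.] [615.7 274.2  46.6  18.6 607.3 272.2  22. ]
pale [391. 145.] [694.6 -99.5  68.   12.1 693.9 -99.5 717. ]
pale [298. 149.] [641.3  90.6  67.1  12.4 640.6  90.7 716. ]
pale [476. 198.] [ 621.3 -294.2   68.2   12.6  620.2 -293.6  755. ]
pale [291. 221.] [484.5  65.4  47.4  67.4 484.4  65.2 484. ]
pale [354. 239.] [475.5 -57.6  47.6  92.6 475.4 -57.5 530. ]
```

Call:
servo_tool([
  [0,0,-0.007,0,0,0,0],
  [0,0,-0.006,0,0,0,0],
  [0,0,0,0,0,0,0],
  [0,0,0,0,0,0,0],
])

```text
clock: 5.5
position: [620.9, 280.3, 86.2]
ee_rot: [0.988, -0.154, 0.0, -0.0]
contact_force: [-0.8, 0.0, -0.5]
gripper_width: 47.1
grasp_force: 62.2
```

Call:
servo_tool([
  [0,0,-0.003,0,0,0,0],
  [0,0,0,0,0,0,0],
  [0,0,0,0,0,0,0.7],
  [0,0,0,0,0,0,1],
  [0,0,0,0,0,0,1],
  [0,0,0,0,0,0,1],
  [0,0,0,0,0,0,1],
  [0,0,0.05,0,0,0,1],
  [0,0,0.1,0,0,0,1],
  [0,0,0.12,0,0,0,1],
  [0,0,0.12,0,0,0,1],
  [0,0,0.1,0,0,0,1],
  [0,0,0,0,0,0,1],
])

```text
clock: 7.12
position: [622.2, 281.0, 236.8]
ee_rot: [0.988, -0.154, 0.003, -0.003]
contact_force: [1.0, 0.7, 0.7]
gripper_width: 85.4
grasp_force: 0.0
```

```bash
python3 -c "
from meas import *
st(); show(wrist()); d=grab('scene','s1.png'); print(); show(d)" | grep -v blue
```

```text
7.12 [622.2 281.  236.8] rot [ 0.005 -0.007 -0.309] j [ 0.66  0.48  0.17  0.   -1.25  0.6 ] F [1.  0.7 0.7] 85.4 0.0
red [320. 200.] [ 621.3  280.3   47.4  135.3  622.3  280.  1927. ]
red [  4. 249.] [666.7 746.4  26.1  47.9 665.8 742.7 106. ]
pale [9. 5.] [948.6 588.9  40.3  -3.1 948.8 591.   12. ]
pale [593.  29.] [ 695.7  -98.2   70.1   10.5  696.6  -97.  2228. ]
pale [454. 116.] [ 642.2   91.8   68.5   10.6  643.1   92.6 2211. ]
pale [318. 164.] [627.5 278.4  45.9  25.3 632.8 277.6  43. ]
pale [613. 211.] [477.1 -56.3  49.4  90.1 478.7 -52.8 983. ]
pale [508. 228.] [ 485.4   66.9   49.7   65.3  487.3   67.1 1026. ]

red [286. 128.] [ 443.3 -183.6   49.2   99.8  445.2 -182.4  183. ]
red [107. 119.] [ 770.8 -548.2   58.7   72.8  770.  -545.2   59. ]
red [130. 121.] [ 726.4 -504.    20.3   72.2  726.8 -501.9   30. ]
red [378. 289.] [621.  279.6  47.9 136.4 622.  280.9 587. ]
pale [601.  30.] [552.3 410.3  60.5 565.2 550.3 413.2 862. ]
pale [315. 168.] [475.9 -55.6  50.9  90.4 476.7 -54.  247. ]
pale [210. 158.] [ 619.3 -293.8   72.5   11.7  621.2 -292.9  363. ]
pale [349. 203.] [483.8  68.1  51.5  65.6 485.7  68.2 297. ]
pale [225. 215.] [695.1 -98.8  70.5  13.  695.9 -97.1 528. ]
pale [298. 256.] [642.7  90.9  69.8  12.8 642.3  93.  715. ]
pale [373. 320.] [622.7 281.8  65.2  15.3 632.8 288.1 204. ]
```

View pics/s1.png

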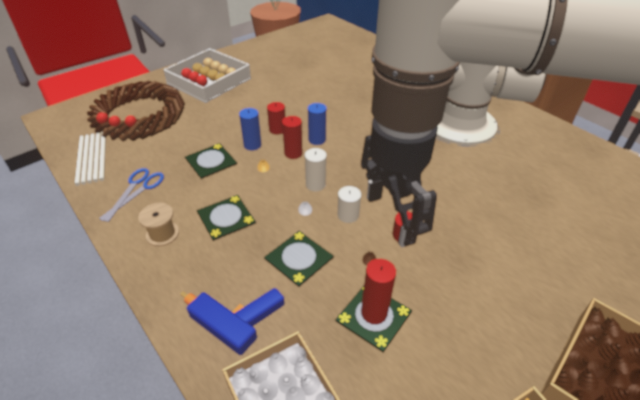

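The scene shows D standing upright on the four-star coaster at (377,290), within 1 mm of the middle. Next is A at (436.5,183).

Call:
servo_tool([
  [-0.123,-0.065,0,0,0,0,1],
  [-0.123,-0.065,0,0,0,0,1],
  [-0.123,-0.065,0,0,0,0,1],
  [-0.123,-0.065,0,0,0,0,1],
  [-0.123,-0.065,0,0,0,0,1],
  [0,0,-0.12,0,0,0,1],
  [0,0,-0.12,0,0,0,1],
  [0,0,-0.12,0,0,0,1],
  [0,0,-0.12,0,0,0,1],
  [0,0,-0.12,0,0,0,1],
  [0,0,0,0,0,0,1],
  [0,0,0,0,0,0,1],
])

```text
clock: 8.72
position: [436.7, 183.0, 52.6]
ee_rot: [0.988, -0.154, 0.0, -0.0]
contact_force: [-0.9, -0.1, -0.6]
gripper_width: 85.2
grasp_force: 0.0
```

```bash
python3 -c "
from meas import *
st(); show(wrist())" | grep -v blue
```

```text
8.72 [436.7 183.   52.6] rot [ 0.    -0.001 -0.309] j [ 0.74  0.35 -0.58  0.   -0.63  0.52] F [-0.9 -0.1 -0.6] 85.2 0.0
red [318. 249.] [ 436.6  183.    47.7   50.4  438.2  182.6 4569. ]
pale [89. 37.] [ 611.1  283.3   63.7   10.7  598.8  279.7 1695. ]
pale [524. 104.] [ 485.8   66.    48.8   65.4  486.6   67.3 8289. ]
```

Call:
servo_tool([
  [0,0,-0.06,0,0,0,1],
  [0,0,-0.045,0,0,0,1],
  [0,0,0,0,0,0,1],
  [0,0,0,0,0,0,0],
  [0,0,0,0,0,0,0],
  [0,0,0,0,0,0,0],
  [0,0,0,0,0,0,0],
  [0,0,0,0,0,0,0],
  [0,0,0,0,0,0,0],
])

```text
clock: 9.9
position: [436.7, 183.1, 21.3]
ee_rot: [0.988, -0.154, 0.001, -0.0]
contact_force: [-1.6, 0.0, 4.8]
gripper_width: 46.7
grasp_force: 61.3
```

Call:
servo_tool([
  [0,0,0.06,0,0,0,0],
  [0,0,0.12,0,0,0,0],
  [0,0,0.12,0,0,0,0],
  [0,0,0.12,0,0,0,0],
  [0,0,0.08,0,0,0,0],
  [0.0333,-0.084,0.0333,0,0,0,0],
  [0.05,-0.1304,0,0,0,0,0],
  [0.05,-0.1304,0,0,0,0,0],
  [0.05,-0.1304,0,0,0,0,0],
  [0.05,-0.1304,0,0,0,0,0],
  [0.05,-0.1304,0,0,0,0,0],
  [0.05,-0.1304,0,0,0,0,0],
  [0.05,-0.1304,0,0,0,0,0],
  [0.05,-0.1304,0,0,0,0,0],
  [0.05,-0.1304,0,0,0,0,0],
  [0.05,-0.1304,0,0,0,0,0],
  [0.05,-0.1304,0,0,0,0,0],
  [0.03,-0.07,0,0,0,0,0],
  [0,0,0,0,0,0,0],
  [0,0,0,0,0,0,0],
])

```text
clock: 12.4
position: [619.7, -293.2, 179.9]
ee_rot: [0.988, -0.154, -0.001, -0.0]
contact_force: [0.6, 0.5, 0.1]
gripper_width: 46.8
grasp_force: 61.7
```

```bash
python3 -c "
from meas import *
st(); show(wrist())" | grep -v blue
```

```text
12.4 [ 619.7 -293.2  179.9] rot [ 0.001  0.001 -0.31 ] j [-0.21  0.52  0.1  -0.   -1.15  1.47] F [0.6 0.5 0.1] 46.8 61.7
red [519.  10.] [ 725.9 -504.    22.    71.8  724.5 -502.5  366. ]
red [314. 278.] [ 619.3 -292.7   49.3  208.7  622.2 -293.4 6702. ]
red [628. 230.] [ 458.  -631.2   26.6   41.1  459.4 -630.1  257. ]
pale [275.  22.] [ 778.3 -305.8   83.1    7.5  797.  -300.2  337. ]
pale [320.  22.] [ 784.6 -344.3   58.3    7.4  773.9 -341.4   55. ]
pale [321.  16.] [ 781.8 -347.9   30.8    6.7  785.8 -351.9   12. ]
pale [288.  44.] [ 766.9 -308.5   42.     7.9  771.9 -307.9   59. ]
pale [139. 173.] [ 695.   -96.6   69.8   10.7  695.7  -98.4 2493. ]
pale [317. 181.] [ 621.6 -292.6   69.2   10.5  623.3 -293.  2657. ]
pale [ 37. 254.] [ 640.8   94.3   72.8   10.8  642.    91.3 1608. ]
```

Call:
servo_tool([
  [0.004,0,-0.12,0,0,0,0],
  [0,0,-0.12,0,0,0,0],
  [0,0,-0.12,0,0,0,0],
  [0,0,-0.08,0,0,0,0],
  [0,0,-0.04,0,0,0,0],
  [0,0,-0.01,0,0,0,0],
  [0,0,-0.008,0,0,0,0],
  [0,0,0,0,0,0,0],
  [0,0,0,0,0,0,0],
])

```text
clock: 13.58
position: [621.8, -293.9, 31.8]
ee_rot: [0.988, -0.154, 0.001, 0.0]
contact_force: [0.2, 0.9, -0.8]
gripper_width: 46.4
grasp_force: 61.6
```

Call:
servo_tool([
  [0,0,0,0,0,0,0.7],
  [0,0,0,0,0,0,1],
  [0,0,0,0,0,0,1],
  [0,0,0,0,0,0,1],
  [0,0,0,0,0,0,1],
  [0,0,0.08,0,0,0,1],
  [0,0,0.12,0,0,0,1],
  [0,0,0.16,0,0,0,1],
  [0,0,0.16,0,0,0,1],
  [0,0,0.15,0,0,-0.0865,1],
  [-0.08,0,0,0,0,-0.0865,1],
  [-0.08,0,0,0,0,-0.0865,1],
  [-0.08,0,0,0,0,-0.0865,1],
  [-0.08,0,0,0,0,-0.0865,1],
  [-0.08,0,0,0,0,-0.0865,1],
  [-0.08,0,0,0,0,-0.0865,1],
  [-0.08,0,0,0,0,-0.0865,1],
  [-0.08,0,0,0,0,-0.0865,1],
  [-0.06,-0.008,0,0,0,-0.0865,1],
  [0,0,0,0,0,0,1],
])

```text
clock: 16.08
position: [410.5, -296.2, 232.4]
ee_rot: [-0.524, 0.852, -0.0, 0.0]
contact_force: [0.5, -0.4, -0.2]
gripper_width: 85.4
grasp_force: 0.0
```

```bash
python3 -c "
from meas import *
st(); show(wrist('w2.png')); print('top'); show(grab('top'))"
```

```text
16.07 [ 410.5 -296.2  232.4] rot [ 1.000e-03 -1.000e-03 -2.039e+00] j [-0.3   0.18 -0.28 -0.   -1.11 -0.16] F [ 0.5 -0.4 -0.2] 85.4 0.0
red [  6. 148.] [ 724.9 -502.8   24.4   68.4  720.6 -499.3  148. ]
red [316. 183.] [ 412.1 -297.6   47.3   75.4  411.9 -298.2 1356. ]
red [176. 251.] [ 620.  -292.9   48.8   60.3  618.9 -293.5  936. ]
red [335. 271.] [ 443.  -185.5   47.5  100.4  442.6 -187.  1134. ]
blue [ 83. 254.] [ 784.5 -346.9   55.7   10.5  785.  -347.1  276. ]
blue [109. 268.] [ 764.1 -309.2   56.4   10.6  764.5 -308.9  261. ]
pale [168.  10.] [ 479.2 -550.7   32.     8.3  479.5 -550.4   71. ]
pale [195. 235.] [ 621.1 -292.2   66.7   12.9  608.3 -295.5  522. ]
pale [349. 319.] [470.3 -77.   22.8  48.8 469.6 -78.7  52. ]
top
red [10. 73.] [666.8 750.6  33.5  48.9 666.5 749.7 104. ]
red [198. 126.] [619.1 278.2  47.8 136.4 619.  278.  489. ]
red [623. 148.] [ 778.3 -568.    22.7   72.9  777.8 -567.7   75. ]
red [607. 153.] [ 759.4 -532.6   24.3   73.2  758.6 -531.2   82. ]
red [594. 165.] [ 725.7 -505.6   24.2   73.1  725.3 -504.9   79. ]
red [418. 271.] [ 442.9 -186.    47.6  102.4  442.7 -185.8  562. ]
blue [510. 130.] [ 786.2 -349.1   55.4   11.9  786.3 -348.5  145. ]
blue [417. 320.] [ 359.6 -192.5   46.8  102.7  359.4 -192.   571. ]
pale [213. 144.] [620.  279.9  65.6  13.7 611.1 270.6 199. ]
pale [391. 145.] [694.3 -99.2  67.1  12.3 693.8 -99.2 703. ]
pale [298. 149.] [641.7  90.7  67.1  12.4 640.5  90.7 699. ]
pale [537. 283.] [ 367.5 -107.9   59.6  615.9  376.2 -106.7 4249. ]
pale [291. 221.] [484.4  65.3  47.6  67.5 484.2  65.3 489. ]
pale [354. 238.] [475.4 -57.5  47.6  92.5 475.3 -57.4 538. ]
```

View pics/w2.png

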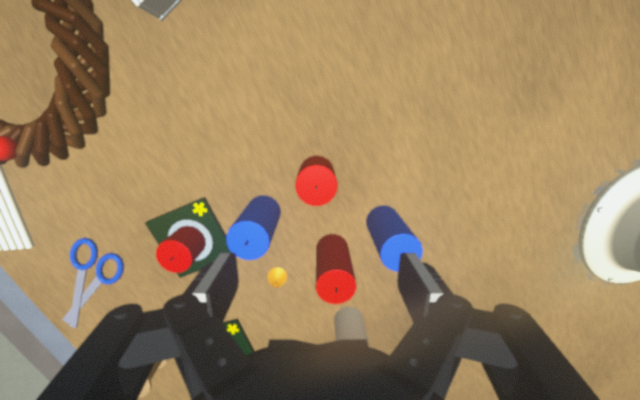

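A is standing on the one-star coaster at (620,-293) with its top at 60 mm. B is below the gripper at wrist pixel (316,183), which is (412,-297.5), and the finger lane between the blue candles is clear.

Call:
servo_tool([
  [0.005,-0.004,-0.12,0,0,0,1],
  [0,0,-0.12,0,0,0,1],
  [0,0,-0.12,0,0,0,1],
  [0,0,-0.12,0,0,0,1],
  [0,0,-0.1,0,0,0,1],
  [0,0,-0.055,0,0,0,1],
  [0,0,0,0,0,0,1],
  [0,0,0,0,0,0,0],
  [0,0,0,0,0,0,0],
  [0,0,0,0,0,0,0],
  [0,0,0,0,0,0,0],
  [0,0,0,0,0,0,0],
  [0,0,0,0,0,0,0],
])

```text
clock: 17.8
position: [413.5, -297.6, 42.7]
ee_rot: [-0.524, 0.852, -0.001, 0.001]
contact_force: [-1.9, 1.1, 6.4]
gripper_width: 46.8
grasp_force: 61.3
```

Call:
servo_tool([
  [0,0,0.06,0,0,0,0],
  [0,0,0.12,0,0,0,0],
  [0,0,0.12,0,0,0,0],
  [0,0,0.12,0,0,0,0],
  [0,0,0.12,0,0,0,0],
  [0.035,0.059,0.06,0,0,0,0],
  [0.0695,0.1177,0,0,0,0,0],
  [0.0695,0.1177,0,0,0,0,0],
  [0.0695,0.1177,0,0,0,0,0],
  [0.0695,0.1177,0,0,0,0,0],
  [0.0695,0.1177,0,0,0,0,0],
  [0.0695,0.1177,0,0,0,0,0],
  [0.0695,0.1177,0,0,0,0,0],
  [0.0695,0.1177,0,0,0,0,0],
  [0.0695,0.1177,0,0,0,0,0],
  [0.0695,0.1177,0,0,0,0,0],
  [0.035,0.059,0,0,0,0,0],
  [0,0,0,0,0,0,0],
  [0,0,0,0,0,0,0],
])

```text
clock: 20.18
position: [641.8, 90.4, 221.3]
ee_rot: [-0.523, 0.852, 0.0, -0.0]
contact_force: [0.6, 0.3, -0.5]
gripper_width: 46.5
grasp_force: 61.8
```

```bash
python3 -c "
from meas import *
st(); show(wrist())" | grep -v blue
```

```text
20.18 [641.8  90.4 221.3] rot [-1.00e-03  0.00e+00 -2.04e+00] j [ 0.39  0.43  0.06 -0.   -1.2  -0.86] F [ 0.6  0.3 -0.5] 46.5 61.8
red [318. 268.] [ 642.2   90.4   49.8  254.   640.9   87.8 7158. ]
pale [ 2. 12.] [ 888.9 -256.4   35.3    8.9  887.5 -259.4  122. ]
pale [203.  54.] [ 696.2  -98.    68.7   10.5  695.2  -97.8 2815. ]
pale [436.  99.] [ 484.8   65.5   48.    65.6  485.7   65.2 1732. ]
pale [318. 175.] [ 642.1   92.5   68.9   10.7  640.4   89.4 2007. ]
```

Call:
servo_tool([
  [0,0.003,-0.12,0,0,0,0],
  [0,0,-0.12,0,0,0,0],
  [0,0,-0.12,0,0,0,0],
  [0,0,-0.1,0,0,0,0],
  [0,0,-0.06,0,0,0,0],
  [0,0,-0.03,0,0,0,0],
  [0,0,-0.0147,0,0,0,0],
  [0,0,0,0,0,0,0],
  [0,0,0,0,0,0,0],
])

```text
clock: 21.35
position: [642.9, 92.2, 52.9]
ee_rot: [-0.523, 0.852, -0.0, 0.001]
contact_force: [-0.7, 0.1, -1.6]
gripper_width: 47.1
grasp_force: 61.9
```

Call:
servo_tool([
  [0,0,0,0,0,0,0.7],
  [0,0,0,0,0,0,1],
  [0,0,0,0,0,0,1],
  [0,0,0,0,0,0,1],
  [0,0,0,0,0,0,1],
  [0,0,0.08,0,0,0,1],
  [0,0,0.12,0,0,0,1],
  [0,0,0.15,0,0,0,1],
  [0,0,0.15,0,0,0,1],
  [0,0,0.1,0,0,0,1],
  [-0.0947,-0.1321,0,0,0,0.0823,1],
  [-0.0947,-0.1321,0,0,0,0.0823,1],
  [-0.0947,-0.1321,0,0,0,0.0823,1],
  [-0.0947,-0.1321,0,0,0,0.0823,1],
  [-0.0947,-0.1321,0,0,0,0.0823,1],
  [-0.0947,-0.1321,0,0,0,0.0823,1],
  [-0.0947,-0.1321,0,0,0,0.0823,1],
  [0,0,0,0,0,0,1],
  [0,0,0,0,0,0,1],
])

```text
clock: 23.72
position: [443.7, -185.4, 232.3]
ee_rot: [0.903, -0.43, 0.0, -0.0]
contact_force: [0.9, -0.2, -0.4]
gripper_width: 85.4
grasp_force: 0.0
```

```bash
python3 -c "
from meas import *
st(); show(wrist('w3.png')); print('scene'); show(grab('scene'))"
```

```text
23.73 [ 443.7 -185.4  232.3] rot [ 0.    -0.001 -0.889] j [-0.06  0.14 -0.33 -0.   -1.1   0.74] F [ 0.9 -0.2 -0.4] 85.4 0.0
red [251.   7.] [ 615.4 -286.5   44.2   60.4  611.  -281.4  571. ]
red [318. 188.] [ 444.2 -185.2   47.6  100.5  444.7 -186.2 1580. ]
red [ 70. 249.] [641.3  91.   49.3  85.3 640.5  89.2 980. ]
red [ 32. 349.] [609.3 274.1  42.7 131.6 604.2 268.3 227. ]
blue [333.  73.] [ 504.5 -280.8   46.   100.5  504.7 -281.2 2041. ]
blue [ 10. 224.] [746.2 144.9  43.7  31.3 743.2 144.8 379. ]
blue [382. 234.] [ 360.7 -192.6   46.2  100.6  361.3 -192.8 1255. ]
pale [260.  24.] [ 621.3 -291.5   67.    12.5  608.5 -281.4  762. ]
pale [337.  68.] [ 504.5 -281.9   47.9   97.4  498.2 -293.8   13. ]
pale [122. 104.] [ 695.7  -96.6   68.8   10.7  695.   -98.1 2154. ]
pale [102. 231.] [641.7  93.1  67.2  12.3 637.2  79.8 525. ]
pale [387. 243.] [ 360.  -192.2   47.8   98.1  349.8 -205.3   10. ]
pale [ 67. 317.] [620.3 281.9  68.7  11.8 618.  268.6 344. ]
scene
red [107. 119.] [ 770.1 -546.4   63.5   72.4  771.4 -546.8   69. ]
red [130. 121.] [ 727.7 -501.8   23.7   71.7  727.6 -501.6
[... 350 characters left out ...]
09.] [ 361.6 -188.9   42.4  101.5  363.2 -187.1  121. ]
blue [248. 114.] [ 507.2 -278.3   43.3  101.7  506.6 -276.6  122. ]
pale [195.  12.] [  -85.3 -1801.5    46.9  -178.4   -85.5 -1799.     16. ]
pale [460. 125.] [ 21.8  36.8  87.8  68.   40.2  40.5 153. ]
pale [315. 168.] [475.2 -56.1  49.9  90.3 476.6 -54.2 247. ]
pale [210. 161.] [ 621.6 -292.2   65.2   13.7  627.1 -279.9  121. ]
pale [145. 172.] [ 787.8 -351.3   55.3    9.7  781.5 -358.5   10. ]
pale [349. 203.] [484.3  67.   48.7  65.7 485.5  68.  292. ]
pale [225. 215.] [693.7 -98.8  68.7  13.  696.  -96.7 507. ]
pale [299. 260.] [642.3  92.   66.9  12.9 649.7 102.7 266. ]
pale [374. 320.] [621.2 281.1  65.9  13.4 630.9 290.1 343. ]
```

View pics/w3.png

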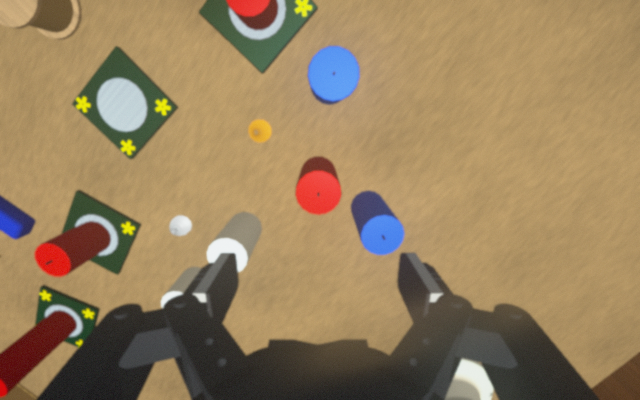

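B is on the two-star coaster at (642,92.5) with its top at 85 mm. C is under the gripper at wrist pixel (318,188). I'll turn 20° more so the finger stays farther from the blue candle at (382,234), then go down.

Call:
servo_tool([
  [0,0,0,0,0,0.0875,1],
  [0,0,0,0,0,0.0875,1],
  [0.002,0,-0.1,0,0,0,1],
  [0,0,-0.12,0,0,0,1],
  [0,0,-0.12,0,0,0,1],
  [0,0,-0.12,0,0,0,1],
  [0,0,-0.0767,0,0,0,1],
  [0,0,-0.03,0,0,0,1],
  [0,0,0,0,0,0,1],
  [0,0,0,0,0,0,0],
  [0,0,0,0,0,0,0],
  [0,0,0,0,0,0,0],
  [0,0,0,0,0,0,0],
  [0,0,0,0,0,0,0],
  [0,0,0,0,0,0,0],
])

```text
clock: 25.7
position: [444.9, -185.6, 63.2]
ee_rot: [0.964, -0.265, 0.001, -0.0]
contact_force: [-2.1, 1.0, 5.4]
gripper_width: 46.6
grasp_force: 61.2
```

Call:
servo_tool([
  [0,0,0.06,0,0,0,0],
  [0,0,0.12,0,0,0,0],
  [0,0,0.12,0,0,0,0],
  [0,0,0.12,0,0,0,0],
  [0,0,0.08,0,0,0,0],
  [0.06,0.0208,0.0333,0,0,0,0],
  [0.1195,0.0415,0,0,0,0,0],
  [0.1195,0.0415,0,0,0,0,0],
  [0.1195,0.0415,0,0,0,0,0],
  [0.1195,0.0415,0,0,0,0,0],
  [0.1195,0.0415,0,0,0,0,0],
  [0.1195,0.0415,0,0,0,0,0],
  [0.06,0.0208,0,0,0,0,0],
  [0,0,0,0,0,0,0],
  [0,0,0,0,0,0,0],
])

```text
clock: 27.58
position: [694.4, -98.4, 221.5]
ee_rot: [0.964, -0.266, -0.001, 0.0]
contact_force: [-0.6, 0.6, -1.2]
gripper_width: 46.9
grasp_force: 61.8
```

```bash
python3 -c "
from meas import *
st(); show(wrist())" | grep -v blue
```

```text
27.57 [694.4 -98.4 221.5] rot [-0.     0.002 -0.538] j [ 0.09  0.52  0.21 -0.   -1.26  0.94] F [-0.6  0.6 -1.2] 46.9 61.8
red [499. 151.] [ 622.3 -292.5   47.8   60.5  623.3 -291.9 1385. ]
red [318. 277.] [ 693.9  -97.4   49.7  258.5  696.3  -99.  7496. ]
pale [431.  16.] [ 778.1 -305.3   81.2    7.5  795.2 -297.4  242. ]
pale [440.  34.] [ 767.9 -309.3   41.8    8.   763.9 -307.8   24. ]
pale [468. 145.] [ 622.9 -291.3   66.5   14.   631.  -282.2  546. ]
pale [ 90. 159.] [862.9 123.6  87.3  31.3 863.8 118.6  11. ]
pale [317. 172.] [ 695.   -97.7   69.7   10.8  699.8 -100.3 1957. ]
pale [132. 238.] [756.1 150.5  63.1  28.8 758.2 153.4   8. ]
pale [552. 259.] [ 504.6 -281.8   47.8   96.1  499.7 -278.4   13. ]
```

Call:
servo_tool([
  [0,0,-0.1,0,0,0,0],
  [0,0,-0.12,0,0,0,0],
  [0,0,-0.12,0,0,0,0],
  [0,0,-0.08,0,0,0,0],
  [0,0,-0.05,0,0,0,0],
  [0,0,-0.018,0,0,0,0],
  [0,0,-0.01,0,0,0,0],
  [0,0,0,0,0,0,0],
  [0,0,0,0,0,0,0],
])

```text
clock: 28.75
position: [695.7, -98.2, 73.5]
ee_rot: [0.964, -0.266, 0.001, -0.0]
contact_force: [0.1, 0.1, -0.1]
gripper_width: 46.8
grasp_force: 61.9
```

Call:
servo_tool([
  [0,0,0,0,0,0,0.7],
  [0,0,0,0,0,0,1],
  [0,0,0,0,0,0,1],
  [0,0,0,0,0,0,1],
  [0,0,0,0,0,0,1],
  [0,0,0.08,0,0,0,1],
  [0,0,0.12,0,0,0,1],
  [0,0,0.15,0,0,0,1],
  [0,0,0.15,0,0,0,1],
  [0,0,0.1,0,0,0,1],
  [-0.1,0,0,0,0,0,1],
  [-0.15,0,0,0,0,0,1],
  [-0.15,0,0,0,0,0,1],
  [-0.1,0,0,0,0,0,1],
  [0,0,0,0,0,0,1],
  [0,0,0,0,0,0,1],
  [0,0,0,0,0,0,1],
  [0,0,0,0,0,0,1],
])

```text
clock: 31.0
position: [545.8, -98.2, 252.2]
ee_rot: [0.964, -0.266, -0.0, 0.0]
contact_force: [-0.1, -0.5, -0.1]
gripper_width: 85.5
grasp_force: 0.0
```

```bash
python3 -c "
from meas import *
st(); show(wrist()); print('top'); show(grab('top')); print('scene'); show(grab('scene','s2.png'))"|grep -v blue
```

```text
31.0 [545.8 -98.2 252.2] rot [-0.     0.001 -0.538] j [ 0.11  0.25 -0.13  0.   -1.19  0.92] F [-0.1 -0.5 -0.1] 85.5 0.0
red [436.  31.] [ 621.9 -292.7   47.7   60.7  621.9 -292.  1609. ]
red [240.  60.] [ 694.3  -97.3   48.3  110.6  693.8  -98.1 2127. ]
red [147. 192.] [ 641.8   91.2   48.2   85.5  641.7   90.3 1155. ]
red [ 46. 281.] [619.3 279.   50.3 135.3 619.5 276.  943. ]
pale [411.  47.] [ 622.  -291.6   67.8   13.   623.2 -278.4  761. ]
pale [634.  40.] [ 479.1 -560.3   43.6    7.6  484.7 -553.   100. ]
pale [268.  77.] [ 687.7 -100.5   46.3   21.2  685.1 -105.4   52. ]
pale [497. 134.] [ 508.8 -275.9   45.9   90.8  522.5 -284.8    7. ]
pale [  3. 168.] [774.9 256.8  29.5  47.6 775.4 263.   56. ]
pale [177. 178.] [641.7  91.8  64.8  14.3 641.6  78.4 344. ]
pale [318. 240.] [ 476.3  -57.5   48.3   90.4  477.4  -58.1 1097. ]
pale [ 94. 248.] [620.3 281.7  67.7  13.  621.9 268.3 426. ]
pale [449. 396.] [ 525.  -130.    25.1  328.3  517.1 -129.1    9. ]
top
red [10. 73.] [665.4 750.6  34.   48.5 666.6 749.7 106. ]
red [305. 140.] [641.5  75.5  30.7  86.5 641.4  73.1  58. ]
red [6
[... 789 characters left out ...]
4. ]
red [221. 195.] [693.7 -96.   49.4 110.6 695.2 -94.8 309. ]
red [298. 241.] [641.5  92.8  48.   85.9 642.7  94.2 375. ]
red [378. 289.] [620.8 279.6  47.7 136.6 622.  280.9 587. ]
pale [195.  12.] [  -88.3 -1795.     45.3  -174.2   -83.7 -1797.2    17. ]
pale [315. 168.] [475.3 -54.9  49.7  90.3 476.9 -54.3 248. ]
pale [210. 161.] [ 622.1 -290.2   65.1   14.9  627.  -278.5   73. ]
pale [145. 172.] [ 787.8 -354.    54.7    9.6  781.3 -359.1   10. ]
pale [349. 203.] [484.9  66.9  49.3  65.7 485.7  68.4 299. ]
pale [225. 219.] [695.  -97.6  66.8  13.5 701.5 -86.4 208. ]
pale [299. 261.] [641.7  91.6  66.4  12.7 650.  102.7 263. ]
pale [374. 320.] [621.  281.6  66.8  13.4 631.  290.  339. ]
```

View pics/s2.png

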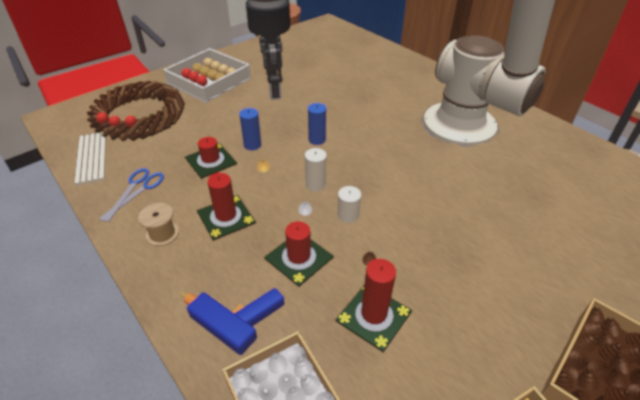

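The scene shows all four red candles upright and centred on their own coasters, at (208,149), (298,241), (221,195) and (378,289). The white candles haven't moved and the arm is clear, so I'm handing the job in.

```bash
python3 -c "
from bench import arm
print(arm.job_done())"
```

```text
the job is handed in; nothing more can be done
None
```

All four red candles stand upright on their own coasters, within about 2 mm of the middle by the cameras, the white candles did not move, and the job was handed in at 31 s; the hand-in returned no verdict.

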